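# Set the aerial amplifier and hold the TV aerial's mast out

## Robot

A 6-joint arm with a two-finger parallel gripper is mounted at the origin on the work surface. World frame = base frame: x ahead of the robot, y to its left, z up, the work surface at z = 0. Lengths are in m, angles in rad, forces in N, time in s.
With the tool pointing down it reaches from about 0.375 to 0.925 m from the base axis. Payload 5.7 kg.
Tool frame: the origin (TCP) lies between the finger pads, 19 mm behind the fingertips; this is the grasp point; z points along the fingers, y is the line along which they close (so a half turn about z gives the same grasp; the last joint's range is limited). The gripper opens to 88 mm and grips with 3 to 60 N. Pads are 20 mm wide; open, the fingers measure 115 mm over their backs; the gripper's body (75 mm by 178 mm) begins 61 mm behind the grasp point.
Start: joints at [1.193, 0.359, 1.51, -0, 1.272, -0.115], TCP at [0.156, 0.579, 0.241] pointing down, gripper open.
Joint ranges: [-2.97, 2.97], [-1.01, 2.36], [0.21, 2.38], [-0.96, 4.11], [0.2, 2.71], [-2.98, 2.98]. Speed limits (rad/s): [2.39, 2.39, 3.14, 3.14, 3.14, 3.14].

## Interface

Orientations are given as a unit quaternion [x, y, z, w].
In Python, from bench import get_obs, camera, camera_info, finish_job gives the robot as it stands.
- The arm moves only by the tool servo_tool, never from a script. Its argument "targets" is a list of rows, each an object of numbers: "x", "y", "z": the shift along the world's x, y, z in cm; "rx", "ry", "rz": the turn, a rotation vector about the world's x, y, z in rad; "claw": the gripper command: -1 is fully open, 1 is shut, values between are in proportion. A call has 1 to 8 rows; each row is the pose to reach, as a shift and turn from the pose commanded when the call began; what a row does not reach only later rows make up. A row lasts 1/10 s, in which the tool goes at most 50 mm and 8.59 degrees, less where a joint would pass 70% of its speed; a pose out of reach is approached as far as the arm can. A call with a gripper value outside its range is refused whole. The fingers move at their own pace and stop on an object; the grip force is fixed at half the most. Time passes only in rows, so rows that repeat a pose let the fingers close. It gives the time, the measured TCP pose, the force, the opening and the grip force at its end, in the units of the state.
- get_obs(): the state, without advancing time (a new reading comes with each control period).
- camera(name): name is "side" or "top" or "wrist"; returns the picture (420x560x3 uint8, red, green, blue); there is no depth.
- camera_info(name): a dict with "intrinsics" (3x3 intrinsics, pixels), "k1" (the pictures are not rectified: a ray, as slopes to the right and down, at radius r is drawn at 1 + k1 r^2 times it, then the intrinsics apply), "cam_to_world" (4x4, takes a point from camera to world coordinates); the wrist camera has in their place "mount" (4x4, takes a point from camera to tool coordinates, whose origin is the TCP and whose axes are the flange's). Camera axes: x right, y down, z forward; pixel columns grow to the right and rows downward; lengths in m; the calibration is good to about 2 mm. A picture is of the moment at which its call begins: read the wrist's pose just before it. camera_info takes no time and is no camera call.
- finish_job(): hands the job in; it is judged then, once.
The state is a dict: "t": time; "joints": joint angles; "dq": joint speeds; "effort": joint torques, N m; "eef_pos": TCP position; "ee_rot": TCP orientation; "wrist_force": force on the tool from outside, world axes, zero at the start; "wrist_torque": the same for the moment, N m; "opening": finger opening in m; "gripper_force": force on a finger pad.
Only numpy, scipy, OpenCV 4.12 (cv2) and the standard library are available. Lean on these libraries where they do the work, as an engineer would, in place of code of your own. Each camera call takes 0.05 s, during which the arm holds its last target. There are 200 camera calls.

## Task

Get the indoor TV aerial ready for a channel scan: first turn the amplifier's gain knob until its pointer is at the one long, thick mark of the scale. Then squeeze the button on the head of the aerial's telescopic mast, draw the mast straight up past its first stop to its second stop, where it goes no further, and finish while still holding it there, because its springs pull it back in. Leave the other things on the shelf where they are.

Things in the scene. Friction and masses are not known exactly. Their poses are not given: they have to be found in the camera images.
- amplifier: White amplifier box, 120 (x) x 110 (y) x 40 mm high, fixed to the shelf. Origin: centre of its underside; z up, +x its back (two brass sockets). Mid-top is the gain knob, ringed by 10 dark marks 30 degrees apart from 27.5 mm off the axis outward: nine short (5 mm), one long and thick (13 mm), the target, which lies 75 degrees clockwise (seen from above) of the box's +x.
- gain_knob_grip (a point): On the knob's vertical axis, 69 mm above the shelf: TCP place for a grip from above. Grey knob: disc 46 mm across, its top 47 mm above the shelf; on it an upright bar 36 long x 12 thick x 24 mm high (top 71 mm above the shelf), pinched across the 12 mm. Turns with the knob: point +x runs along the bar to the pointer end (white line on the bar, white nose on the disc).
- gain_knob (a joint): Knob angle in rad, 0 to 4.71, growing clockwise seen from above; stays where left (friction 0.03 N m). At 0 the pointer stands 135 degrees counter-clockwise of the box's +x; marks every 0.524 rad from 0; the long mark is at 3.665. Starts at 2.35 to 3.0.
- aerial: Indoor TV aerial fixed to the shelf: white round foot 110 mm across, 16 mm high, with a white square column 22 x 22 mm up to 90 mm above the shelf, in which the mast stands upright. Origin: centre of the foot's underside; z up, x along the two antenna rods, +y the button's side.
- mast_head: White head on top of the mast, 40 (x) x 24 (y) x 34 mm (z). Origin: centre of its underside, 92 mm above the shelf when the mast is in; axes as the aerial's. Two level aluminium rods, 6 mm thick, run along +x and -x to 102 mm from the axis, 17 mm above its underside. The black button is on its +y face. Rises with the mast.
- mast_head_grip (a point): TCP place to grip the head from above: on the mast's axis, 19 mm above the head's underside (111 mm above the shelf when the mast is in). Fingers close along the head's y axis, one pad on the button (+y), the other on the plain face (-y); gripped otherwise the button is not pressed and the mast stays locked. Axes as the head's.
- catch_button (a joint): Travel of the black button, 22 x 22 mm, in the head's +y face, in m: 0 = out (6 mm proud, 30 mm over head and button), 0.005 = fully pressed (1 mm proud, 25 mm over both). Sprung: 2 N to start, 6 N for full press. Out, it locks the mast at the bottom; pressed more than 0.0035 it frees it. Keep it pressed while pulling.
- inner_mast (a joint): How far the mast's thin inner section, with the head, is drawn out of the outer section, in m, 0 (in) to 0.055 (its end: the first stop). Draws out first, with 3 to 5 N.
- outer_mast (a joint): How far the thicker outer section is drawn up out of the column, in m, 0 (in) to 0.055 (its end: the second stop, inner section also at 0.055, head raised 110 mm in all). Follows once the inner section is at its end, with 6 to 8.5 N; springs draw both sections in again when let go.
- router: Bystander: flat white router, 120 (x) x 190 (y) x 31 mm, loose. Origin: centre of its underside.
- vase: Bystander: grey ceramic vase, 155 mm high, 96 mm across, loose. Origin: centre of its underside.
- remote: Bystander: black TV remote, 160 (x) x 46 (y) x 18 mm, lying loose. Origin: centre of its underside.
- jar: Bystander: glass jar with a screw-top metal lid, 110 mm high, 76 mm across, loose. Origin: centre of its underside.
Things that resemble listed ones, but are neither listed nor needed, are in the scene too. What is shaped like the aerial but blue or red is not meant.

How it is judged:
On the way, in this order (a step that is already met when the one before it is completed fails the run):
1. the gain knob's pointer stands at the long mark while the mast is still in (value of joint gain_knob between 3.515 and 3.815 rad and value of joint inner_mast below 0.01 m), for 0.3 s.
2. the head's button is squeezed by the fingers while the mast is still at the bottom (value of joint gain_knob between 3.515 and 3.815 rad and value of joint catch_button above 0.0033 m and contact force between the fingers and mast_head above 2 N and value of joint inner_mast below 0.03 m), for 0.05 s.
At the end, for the whole second after the job is handed in: The mast is out to its second stop (inner section over 50 mm, outer section over 49 mm of 55 mm), held still there by the fingers gripping the head (over 3 N), and the gain knob stands within 0.15 rad of the long mark (3.665) (value of joint gain_knob between 3.515 and 3.815 rad and value of joint inner_mast above 0.05 m and value of joint outer_mast above 0.049 m and contact force between the fingers and mast_head above 3 N and linear speed of mast_head below 0.03 m/s); the arm keeps its last pose, push and grip.
It fails at once if the router is pushed more than 20 mm or tipped (distance of router from where it was at the start of the episode above 0.02 m or angle between router's own z axis and vertical above 0.3 rad).
It fails at once if the vase is pushed more than 20 mm or tipped (distance of vase from where it was at the start of the episode above 0.02 m or angle between vase's own z axis and vertical above 0.3 rad).
It fails at once if the remote is pushed more than 20 mm or tipped (distance of remote from where it was at the start of the episode above 0.02 m or angle between remote's own z axis and vertical above 0.3 rad).
It fails at once if the jar is pushed more than 20 mm or tipped (distance of jar from where it was at the start of the episode above 0.02 m or angle between jar's own z axis and vertical above 0.3 rad).
It also fails if it takes over 51 s, if anything falls off the work surface, if the arm or the gripper's body presses on something with over 40 N, if the wrist force passes 120 N, or if a joint passes its speed limit or range.

## Working session

There is one attempt and no reset: what is moved stays moved. The work goes in short steps, Python scripts to look and compute and a tool call to move; the robot and the scene stay as the last step left them, time stands still between calls to the robot, and variables do not carry over. Pictures are saved under pics/ and viewed, at most 10 in all, crops included, and the job is handed in when it is done.

Besides the shell and the picture viewer there is one more tool, called after "Request:" in YAML: its name, and indented under it one key for each argument. servo_tool: Moves the arm, as the interface text tells. Its arguments: {"type":"object","properties":{"targets":{"type":"array","items":{"type":"object","properties":{"x":{"type":"number"},"y":{"type":"number"},"z":{"type":"number"},"rx":{"type":"number"},"ry":{"type":"number"},"rz":{"type":"number"},"claw":{"type":"number"}}}}},"required":["targets"]}

```bash
mkdir -p pics; cat > h.py <<'E'
import numpy as np, cv2
from bench import get_obs, camera, camera_info, finish_job
from scipy.spatial.transform import Rotation as R
def pose(name):
    ci=camera_info(name)
    if name!='wrist': return ci,np.array(ci['cam_to_world'])
    o=get_obs(); T=np.eye(4); T[:3,:3]=R.from_quat(o['ee_rot']).as_matrix(); T[:3,3]=o['eef_pos']
    return ci,T@np.array(ci['mount'])
def plane(name,px,z,CT=None):
    ci,T=CT or pose(name); K=np.array(ci['intrinsics'],float)
    p=cv2.undistortPoints(np.array(px,float).reshape(-1,1,2),K,np.array([ci['k1'],0,0,0.]))[:,0]
    d=np.c_[p,np.ones(len(p))]@T[:3,:3].T
    return T[:3,3]+d*((z-T[2,3])/d[:,2:])
def snap(name,f):
    im=camera(name); cv2.imwrite('pics/'+f,im[:,:,::-1]); return im
E
python3 - <<'E'
from h import *
for n in('top','side'): snap(n,n+'.png'); print(n,np.round(pose(n)[1],3).tolist())
o=get_obs(); print(o['t'],o['ee_rot'])
E
```

```text
top [[0.006, -0.986, 0.165, 0.347], [-1.0, -0.007, -0.002, -0.007], [0.003, -0.165, -0.986, 1.294], [0.0, 0.0, 0.0, 1.0]]
side [[0.912, -0.285, 0.294, 0.202], [-0.409, -0.612, 0.677, -0.757], [-0.013, -0.738, -0.675, 0.869], [0.0, 0.0, 0.0, 1.0]]
0.1 [ 1.30999224e-01  9.91382100e-01 -8.34281684e-04 -1.99936456e-04]
```

View pics/top.png

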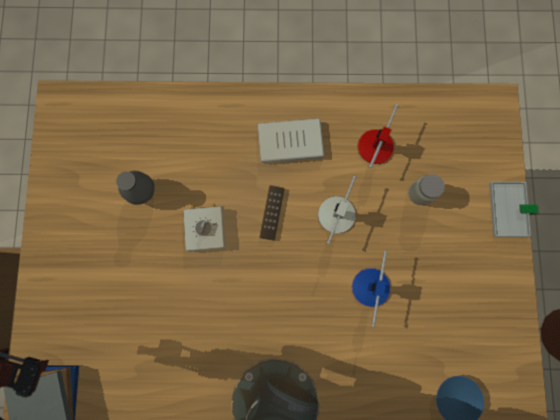

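View pics/side.png

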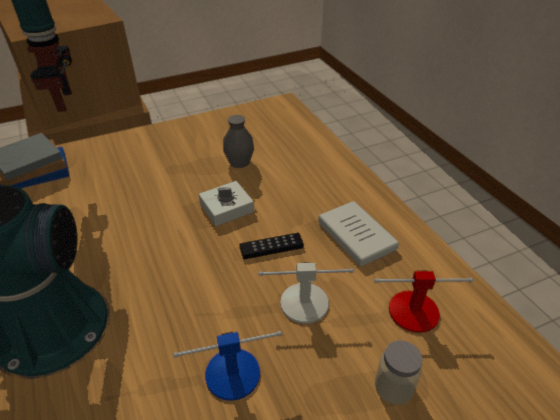

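Top view: the amplifier is at about (204,229), with brass sockets on its far side. The white aerial's foot is at (337,215), its head at (340,210), and its rods run from (330,243) to (354,178). The remote lies between them. The side view shows the same layout.

```bash
python3 - <<'E'
from h import *
im=cv2.imread('pics/top.png')
a=cv2.resize(im[195:260,170:240],None,fx=5.5,fy=5.5,interpolation=cv2.INTER_CUBIC); b=cv2.resize(im[195:260,300:370],None,fx=5.5,fy=5.5,interpolation=cv2.INTER_CUBIC)
cv2.imwrite('pics/crop.png',np.hstack([a,b]))
print('knob',plane('top',[[203,227]],.06))
print('box',plane('top',[[186,210],[222,208],[223,248],[187,250]],.04))
print('foot',plane('top',[[337,215]],.016))
r=plane('top',[[330,243],[354,178]],.109);print('rods',r,r.mean(0),np.arctan2(*(r[1]-r[0])[1::-1]))
E
```

```text
knob [[0.48489231 0.20471618 0.06      ]]
box [[0.53613647 0.25888606 0.04      ]
 [0.54268151 0.15520113 0.04      ]
 [0.42742683 0.14914235 0.04      ]
 [0.4211333  0.251269   0.04      ]]
foot [[ 0.52789831 -0.18033684  0.016     ]]
rods [[ 0.43830589 -0.14761043  0.109     ]
 [ 0.61833113 -0.21629927  0.109     ]] [ 0.52831851 -0.18195485  0.109     ] -0.364501773663616
```

View pics/crop.png

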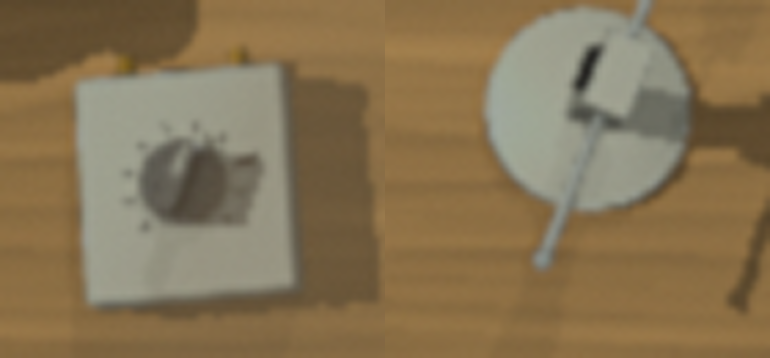

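Crop: the button is on the image-left side of the head, which confirms the aerial's yaw of about -0.365. The knob pointer points up and slightly right, roughly -0.3 rad. I'll go above the knob and look with the wrist camera.

Request:
servo_tool:
  targets:
    - {"x": 4,"y": -4.5,"claw": -1}
    - {"x": 8,"y": -9,"claw": -1}
    - {"x": 12,"y": -13.5,"claw": -1}
    - {"x": 16,"y": -18,"claw": -1}
    - {"x": 20,"y": -22.5,"claw": -1}
    - {"x": 24,"y": -27,"claw": -1}
    - {"x": 28,"y": -31.5,"claw": -1}
    - {"x": 32,"y": -36,"claw": -1}

```text
$.targets[0]: bad value
```

Request:
servo_tool:
  targets:
    - {"x": 0.7,"y": -1.5,"z": -2,"claw": -1}
    - {"x": 0.7,"y": -1.5,"z": -4,"claw": -1}
    - {"x": 0.7,"y": -1.5,"z": -4,"claw": -1}
    - {"x": 0.7,"y": -1.5,"z": -4,"claw": -1}

```text
$.targets[0]: bad value
```

```bash
python3 - <<'E'
from h import *
o=get_obs(); print(o['t'],o['eef_pos'],o['ee_rot'],o['joints'],pose('wrist')[1])
snap('wrist','w1.png')
E
```

```text
0.1 [0.1556534  0.57884571 0.24058375] [ 1.30999224e-01  9.91382100e-01 -8.34281684e-04 -1.99936456e-04] [ 1.19291762e+00  3.59472936e-01  1.51128770e+00 -2.02601097e-05
  1.27254771e+00 -1.15118997e-01] [[ 0.25999106  0.93583148  0.23795816  0.09005268]
 [ 0.96561043 -0.25169976 -0.0651439   0.59553336]
 [-0.0010697   0.24671171 -0.96908833  0.38333256]
 [ 0.          0.          0.          1.        ]]
```

View pics/w1.png

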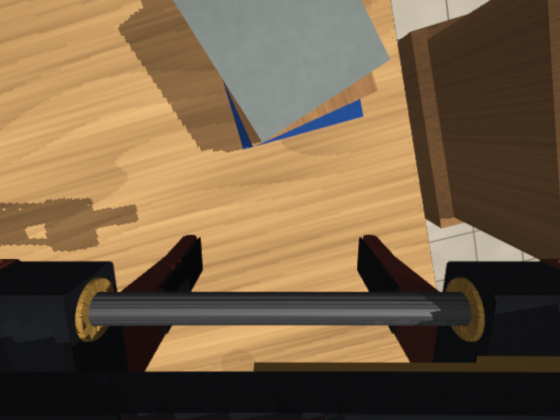

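The move was refused, so the picture only shows the start pose (books, open fingers). I'll retry with every field given.

Request:
servo_tool:
  targets:
    - {"x": 4,"y": -4.5,"z": 0,"rx": 0,"ry": 0,"rz": 0,"claw": -1}
    - {"x": 8,"y": -9,"z": 0,"rx": 0,"ry": 0,"rz": 0,"claw": -1}
    - {"x": 12,"y": -13.5,"z": 0,"rx": 0,"ry": 0,"rz": 0,"claw": -1}
    - {"x": 16,"y": -18,"z": 0,"rx": 0,"ry": 0,"rz": 0,"claw": -1}
    - {"x": 20,"y": -22.5,"z": 0,"rx": 0,"ry": 0,"rz": 0,"claw": -1}
    - {"x": 24,"y": -27,"z": 0,"rx": 0,"ry": 0,"rz": 0,"claw": -1}
    - {"x": 28,"y": -31.5,"z": 0,"rx": 0,"ry": 0,"rz": 0,"claw": -1}
    - {"x": 32,"y": -36,"z": 0,"rx": 0,"ry": 0,"rz": 0,"claw": -1}

```text
t: 0.95
eef_pos: [0.4225, 0.2786, 0.2413]
ee_rot: [0.131, 0.991, -0.0, -0.0]
wrist_force: [0.4, 0.1, -0.1]
opening: 0.0878
gripper_force: 0.0
```

Request:
servo_tool:
  targets:
    - {"x": 0.7,"y": -1.5,"z": 0,"rx": 0,"ry": 0,"rz": 0,"claw": -1}
    - {"x": 0.7,"y": -1.5,"z": 0,"rx": 0,"ry": 0,"rz": 0,"claw": -1}
    - {"x": 0.7,"y": -1.5,"z": 0,"rx": 0,"ry": 0,"rz": 0,"claw": -1}
    - {"x": 0.7,"y": -1.5,"z": 0,"rx": 0,"ry": 0,"rz": 0,"claw": -1}

```text
t: 1.35
eef_pos: [0.4278, 0.2663, 0.2412]
ee_rot: [0.131, 0.991, 0.0, -0.0]
wrist_force: [-0.5, -0.0, 0.4]
opening: 0.0876
gripper_force: 0.0
```

```bash
python3 - <<'E'
from h import *
o=get_obs(); print(o['t'],o['eef_pos'],o['ee_rot'],o['joints'])
snap('wrist','w2.png')
E
```

```text
1.35 [0.42778108 0.26627089 0.2412147 ] [ 1.30539508e-01  9.91443053e-01  5.69626354e-05 -3.26053418e-04] [ 4.19274633e-01  2.20804676e-01  1.71313774e+00  4.68538915e-04
  1.20814658e+00 -8.89861754e-01]
```

View pics/w2.png

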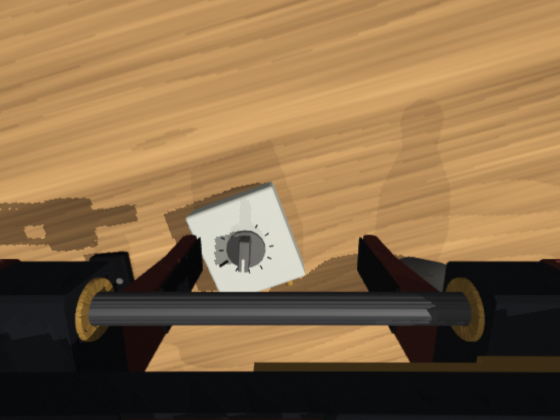

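The wrist view shows the knob near (245,248), the pointer pointing down the image (+x), and the long mark at about (223,264). I'll enlarge it.

```bash
python3 - <<'E'
from h import *
im=cv2.imread('pics/w2.png')[180:295,185:310]
cv2.imwrite('pics/w2c.png',cv2.resize(im,None,fx=5,fy=5,interpolation=cv2.INTER_CUBIC))
E
```

```text
(no output)
```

View pics/w2c.png

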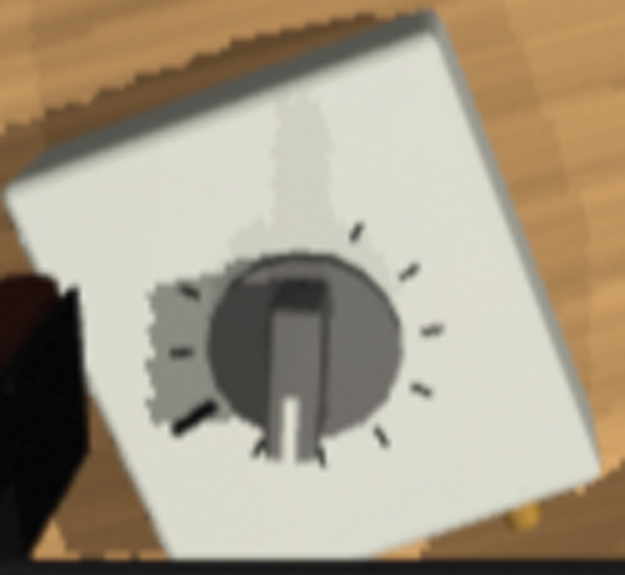

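```bash
python3 - <<'E'
from h import *
CT=pose('wrist'); f=lambda p,z: plane('wrist',np.array(p)/5+[184.6,179.6],z,CT)
ang=lambda a,b: np.arctan2(*(b-a)[1::-1])
d=f([[305,346]],.047); print('disc',d)
b=f([[299,310],[289,460]],.071); print('bar',b,b.mean(0),ang(*b))
m=f([[212,405],[175,431]],.04); print('mark',m,ang(*m),ang(d[0],m[1]))
c=f([[5,187],[436,32],[600,468]],.04); print('box',c,(c[0]+c[2])/2,ang(c[1],c[2]),ang(c[0],c[1]))
E
```

```text
disc [[0.48090697 0.21028462 0.047     ]]
bar [[0.46418314 0.2165499  0.071     ]
 [0.49728461 0.20439463 0.071     ]] [0.48073387 0.21047227 0.071     ] -0.35192574672535054
mark [[0.49209365 0.18288491 0.04      ]
 [0.49623902 0.17224067 0.04      ]] -1.199419603537652 -1.1876988537909494
box [[0.42769296 0.15286603 0.04      ]
 [0.4184342  0.25892412 0.04      ]
 [0.53227304 0.26905479 0.04      ]] [0.479983   0.21096041 0.04      ] 0.08875747337816434 1.6578744788036235
```

Request:
servo_tool:
  targets:
    - {"x": 2.7,"y": -2.8,"z": 0,"rx": 0,"ry": 0,"rz": -0.05,"claw": -1}
    - {"x": 5.3,"y": -5.6,"z": -1,"rx": 0,"ry": 0,"rz": -0.09,"claw": -1}
    - {"x": 5.3,"y": -5.6,"z": -4,"rx": 0,"ry": 0,"rz": -0.09,"claw": -0.5}
    - {"x": 5.3,"y": -5.6,"z": -7,"rx": 0,"ry": 0,"rz": -0.09,"claw": -0.5}
    - {"x": 5.3,"y": -5.6,"z": -10,"rx": 0,"ry": 0,"rz": -0.09,"claw": -0.5}
    - {"x": 5.3,"y": -5.6,"z": -13,"rx": 0,"ry": 0,"rz": -0.09,"claw": -0.5}
    - {"x": 5.3,"y": -5.6,"z": -15,"rx": 0,"ry": 0,"rz": -0.09,"claw": -0.5}
    - {"x": 5.3,"y": -5.6,"z": -15,"rx": 0,"ry": 0,"rz": -0.09,"claw": -0.5}

```text
t: 2.2
eef_pos: [0.4789, 0.2099, 0.0889]
ee_rot: [0.175, 0.985, -0.001, -0.003]
wrist_force: [-0.3, -0.3, -0.4]
opening: 0.0658
gripper_force: 0.0
```

Request:
servo_tool:
  targets:
    - {"x": 0.2,"y": 0,"z": -1,"rx": 0,"ry": 0,"rz": 0,"claw": -0.5}
    - {"x": 0.2,"y": 0,"z": -1.9,"rx": 0,"ry": 0,"rz": 0,"claw": -0.5}
    - {"x": 0.2,"y": 0,"z": -1.9,"rx": 0,"ry": 0,"rz": 0,"claw": 1}
    - {"x": 0.2,"y": 0,"z": -1.9,"rx": 0,"ry": 0,"rz": 0,"claw": 1}
    - {"x": 0.2,"y": 0,"z": -1.9,"rx": 0,"ry": 0,"rz": 0,"claw": 1}
    - {"x": 0.2,"y": 0,"z": -1.9,"rx": 0,"ry": 0,"rz": 0,"claw": 1}
    - {"x": 0.2,"y": 0,"z": -1.9,"rx": 0,"ry": 0,"rz": 0,"claw": 1}
    - {"x": 0.2,"y": 0,"z": -1.9,"rx": 0,"ry": 0,"rz": 0,"claw": 1}

```text
t: 3.0
eef_pos: [0.4837, 0.2094, 0.0725]
ee_rot: [0.176, 0.984, 0.0, 0.0]
wrist_force: [-0.5, 0.9, 0.0]
opening: 0.0211
gripper_force: 0.0
```

Request:
servo_tool:
  targets:
    - {"x": -0.2,"y": 0.1,"z": -0.1,"rx": 0,"ry": 0,"rz": 0,"claw": 1}
    - {"x": -0.2,"y": 0.1,"z": -0.1,"rx": 0,"ry": 0,"rz": 0,"claw": 1}
    - {"x": -0.2,"y": 0.1,"z": -0.1,"rx": 0,"ry": 0,"rz": 0,"claw": 1}
    - {"x": -0.2,"y": 0.1,"z": -0.1,"rx": 0,"ry": 0,"rz": 0,"claw": 1}

```text
t: 3.4
eef_pos: [0.4816, 0.2105, 0.0714]
ee_rot: [0.175, 0.984, 0.0, 0.0]
wrist_force: [-0.2, -0.0, 0.8]
opening: 0.0115
gripper_force: 30.0
```

Request:
servo_tool:
  targets:
    - {"x": 0,"y": 0,"z": 0,"rx": 0,"ry": 0,"rz": -0.12,"claw": 1}
    - {"x": 0,"y": 0,"z": 0,"rx": 0,"ry": 0,"rz": -0.24,"claw": 1}
    - {"x": 0,"y": 0,"z": 0,"rx": 0,"ry": 0,"rz": -0.36,"claw": 1}
    - {"x": 0,"y": 0,"z": 0,"rx": 0,"ry": 0,"rz": -0.48,"claw": 1}
    - {"x": 0,"y": 0,"z": 0,"rx": 0,"ry": 0,"rz": -0.6,"claw": 1}
    - {"x": 0,"y": 0,"z": 0,"rx": 0,"ry": 0,"rz": -0.72,"claw": 1}
    - {"x": 0,"y": 0,"z": 0,"rx": 0,"ry": 0,"rz": -0.82,"claw": 1}
    - {"x": 0,"y": 0,"z": 0,"rx": 0,"ry": 0,"rz": -0.87,"claw": 1}

```text
t: 4.2
eef_pos: [0.4826, 0.2114, 0.0714]
ee_rot: [0.576, 0.818, 0.001, 0.0]
wrist_force: [2.5, 4.1, -2.2]
opening: 0.0118
gripper_force: 30.0
```

Request:
servo_tool:
  targets:
    - {"x": 0,"y": 0,"z": 0,"rx": 0,"ry": 0,"rz": 0,"claw": 1}
    - {"x": 0,"y": 0,"z": 0,"rx": 0,"ry": 0,"rz": 0,"claw": 1}
    - {"x": 0,"y": 0,"z": 0,"rx": 0,"ry": 0,"rz": 0,"claw": -0.5}
    - {"x": 0,"y": 0,"z": 0,"rx": 0,"ry": 0,"rz": 0,"claw": -0.5}
    - {"x": 0,"y": 0,"z": 0,"rx": 0,"ry": 0,"rz": 0,"claw": -0.5}
    - {"x": 0,"y": 0,"z": 0,"rx": 0,"ry": 0,"rz": 0,"claw": -0.5}

```text
t: 4.8
eef_pos: [0.4813, 0.2101, 0.0712]
ee_rot: [0.574, 0.819, -0.0, -0.0]
wrist_force: [-0.9, 0.6, 0.6]
opening: 0.0405
gripper_force: 0.0
```

Request:
servo_tool:
  targets:
    - {"x": 0,"y": 0,"z": 3,"rx": 0,"ry": 0,"rz": 0,"claw": -0.5}
    - {"x": 0,"y": 0,"z": 6,"rx": 0,"ry": 0,"rz": 0.12,"claw": -0.5}
    - {"x": -1,"y": 0,"z": 9,"rx": 0,"ry": 0,"rz": 0.24,"claw": -0.5}
    - {"x": -3,"y": 0,"z": 12,"rx": 0,"ry": 0,"rz": 0.36,"claw": -0.5}
    - {"x": -5,"y": 0,"z": 15,"rx": 0,"ry": 0,"rz": 0.48,"claw": -0.5}
    - {"x": -6,"y": 0,"z": 17,"rx": 0,"ry": 0,"rz": 0.6,"claw": -0.5}
    - {"x": -6,"y": 0,"z": 17,"rx": 0,"ry": 0,"rz": 0.72,"claw": -0.5}
    - {"x": -6,"y": 0,"z": 17,"rx": 0,"ry": 0,"rz": 0.85,"claw": -0.5}

```text
t: 5.6
eef_pos: [0.4215, 0.2104, 0.2424]
ee_rot: [0.183, 0.983, 0.0, 0.001]
wrist_force: [0.2, 0.0, -0.4]
opening: 0.0658
gripper_force: 0.0
```

```bash
python3 - <<'E'
from h import *
o=get_obs(); print(o['t'],o['eef_pos'],o['ee_rot'],np.abs(o['dq']).max(),o['joints'])
import pickle; CT=pose('wrist'); pickle.dump(CT,open('ct.pkl','wb'))
im=snap('wrist','w3.png')
d=plane('wrist',[[280,250]],.05,CT); print(d)
cv2.imwrite('pics/w3c.png',cv2.resize(im[170:300,200:360,::-1],None,fx=4,fy=4,interpolation=cv2.INTER_CUBIC))
E
```

```text
5.6 [0.42146408 0.21043784 0.24240577] [1.82585056e-01 9.83189599e-01 3.71709769e-04 8.78432059e-04] 1.297407914409665 [ 3.16450557e-01  1.69935682e-01  1.77732309e+00 -2.04459250e-04
  1.19243569e+00 -8.87040121e-01]
[[0.48408586 0.18609621 0.05      ]]
```

View pics/w3c.png

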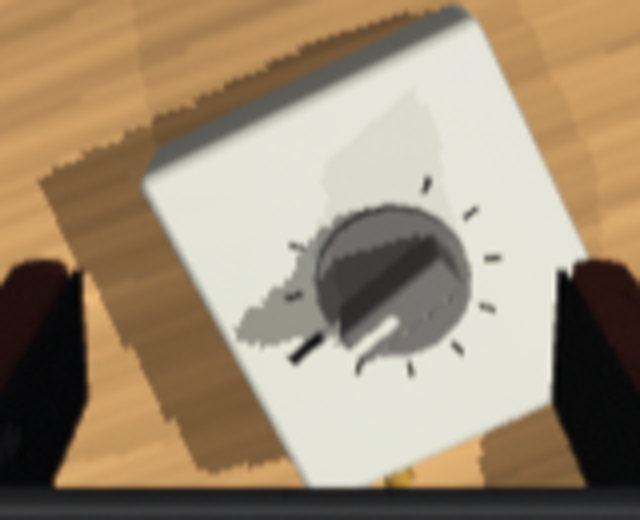

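The bar now looks parallel to the long mark, which runs from about (322,338) to (292,360) in the crop. A quick numeric check of the angles:

```bash
python3 - <<'E'
from h import *
import pickle; CT=pickle.load(open('ct.pkl','rb'))
f=lambda p,z: plane('wrist',np.array(p)/4+[199.6,169.6],z,CT)
ang=lambda a,b: np.arctan2(*(b-a)[1::-1])
m=f([[322,338],[292,360]],.04); print('mark',ang(*m))
d=f([[393,280]],.047); print(d, 'radial',ang(d[0],m[1]))
b=f([[435,245],[340,328]],.071); print('edge',ang(*b))
b=f([[435,238],[338,318]],.071); print('edge2',ang(*b))
b=f([[397,320],[348,352]],.071); print('white',ang(*b), )
c=f([[145,182],[465,20],[320,485]],.04); print('box',ang(c[0],c[1])-np.pi/2,ang(c[0],c[2]))
E
```

```text
mark -1.2722444150910452
[[0.48063025 0.20965329 0.047     ]] radial -1.1796550387825882
edge -1.1849513405667877
edge2 -1.2150033331773986
white -1.324552252948184
box 0.10839532700362864 0.11318215305255179
```

Request:
servo_tool:
  targets:
    - {"x": 0.6,"y": -4.6,"z": 0,"rx": 0,"ry": 0,"rz": 0,"claw": -0.5}
    - {"x": 1.2,"y": -9.2,"z": 0,"rx": 0,"ry": 0,"rz": 0,"claw": -0.5}
    - {"x": 1.9,"y": -13.9,"z": 0,"rx": 0,"ry": 0,"rz": 0,"claw": -0.5}
    - {"x": 2.5,"y": -18.5,"z": 0,"rx": 0,"ry": 0,"rz": 0,"claw": -0.5}
    - {"x": 3.1,"y": -23.1,"z": 0,"rx": 0,"ry": 0,"rz": 0,"claw": -0.5}
    - {"x": 3.8,"y": -27.8,"z": 0,"rx": 0,"ry": 0,"rz": 0,"claw": -0.5}
    - {"x": 4.4,"y": -32.4,"z": 0,"rx": 0,"ry": 0,"rz": 0,"claw": -0.5}
    - {"x": 5,"y": -37,"z": 0,"rx": 0,"ry": 0,"rz": 0,"claw": -0.5}

```text
t: 6.45
eef_pos: [0.4712, -0.1616, 0.2412]
ee_rot: [0.187, 0.982, 0.0, -0.0]
wrist_force: [0.5, 0.0, 0.2]
opening: 0.0657
gripper_force: 0.0
```

Request:
servo_tool:
  targets:
    - {"x": 0,"y": 0,"z": 0,"rx": 0,"ry": 0,"rz": 0,"claw": -0.5}
    - {"x": 0,"y": 0,"z": 0,"rx": 0,"ry": 0,"rz": 0,"claw": -0.5}
    - {"x": 0,"y": 0,"z": 0,"rx": 0,"ry": 0,"rz": 0,"claw": -0.5}

```text
t: 6.75
eef_pos: [0.4709, -0.1585, 0.241]
ee_rot: [0.186, 0.983, 0.0, -0.001]
wrist_force: [0.1, -0.1, -0.3]
opening: 0.0661
gripper_force: 0.0
```

```bash
python3 - <<'E'
from h import *
o=get_obs(); print(o['t'],o['eef_pos'],o['ee_rot'],np.abs(o['dq']).max(),o['joints'])
import pickle; CT=pose('wrist'); pickle.dump(CT,open('ct2.pkl','wb'))
snap('wrist','w4.png')
E
```

```text
6.75 [ 0.4709326  -0.15852518  0.24095156] [ 1.85716305e-01  9.82603076e-01  3.78346149e-04 -7.10702841e-04] 0.0210386512534883 [-4.64063387e-01  2.11432885e-01  1.72659695e+00  3.62699045e-04
  1.20513708e+00 -1.66138795e+00]
```

View pics/w4.png

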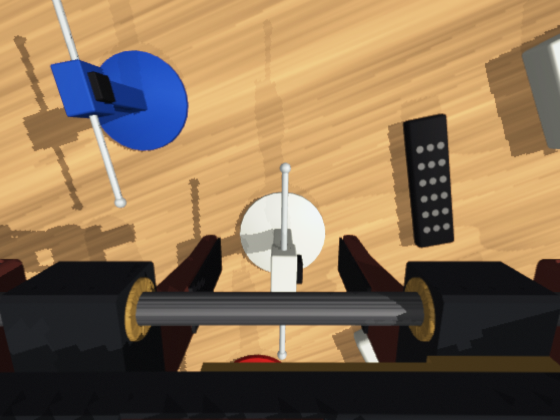

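The white head's near top edge is at about (272..297,255), with the button on the right at (300,268). The rod tips are at (285,168) and (282,355).

```bash
python3 - <<'E'
from h import *
import pickle; CT=pickle.load(open('ct2.pkl','rb'))
r=plane('wrist',[[285.5,168],[282,356]],.109,CT); print(r,r.mean(0),np.arctan2(*(r[1]-r[0])[1::-1]),np.linalg.norm(r[1]-r[0]))
h=plane('wrist',[[272,255],[297.5,255]],.126,CT); a=-.36
print(h,h.mean(0)+.02*np.array([np.cos(a),np.sin(a),0]),np.linalg.norm(h[1]-h[0]))
E
```

```text
[[ 0.43948098 -0.14151307  0.109     ]
 [ 0.62085669 -0.21559474  0.109     ]] [ 0.53016884 -0.1785539   0.109     ] -0.38776373129378877 0.19592152235369897
[[ 0.5056815  -0.18046029  0.126     ]
 [ 0.5140394  -0.15918312  0.126     ]] [ 0.52857838 -0.17686719  0.126     ] 0.02285983836747308
```

Request:
servo_tool:
  targets:
    - {"x": 3,"y": -1,"z": 0,"rx": 0,"ry": 0,"rz": 0,"claw": -0.5}
    - {"x": 5.8,"y": -1.9,"z": -1,"rx": 0,"ry": 0,"rz": -0.01,"claw": -0.5}
    - {"x": 5.8,"y": -1.9,"z": -3,"rx": 0,"ry": 0,"rz": -0.01,"claw": -0.5}
    - {"x": 5.8,"y": -1.9,"z": -6,"rx": 0,"ry": 0,"rz": -0.01,"claw": -0.5}
    - {"x": 5.8,"y": -1.9,"z": -9,"rx": 0,"ry": 0,"rz": -0.01,"claw": -0.5}
    - {"x": 5.8,"y": -1.9,"z": -11.5,"rx": 0,"ry": 0,"rz": -0.01,"claw": -0.5}
    - {"x": 5.8,"y": -1.9,"z": -12.8,"rx": 0,"ry": 0,"rz": -0.01,"claw": -0.5}
    - {"x": 5.8,"y": -1.9,"z": -12.8,"rx": 0,"ry": 0,"rz": -0.01,"claw": -0.5}

```text
t: 7.6
eef_pos: [0.5284, -0.1768, 0.1118]
ee_rot: [0.19, 0.982, 0.0, -0.002]
wrist_force: [0.3, 0.0, -0.4]
opening: 0.066
gripper_force: 0.0
```

Request:
servo_tool:
  targets:
    - {"x": 0,"y": 0,"z": 0,"rx": 0,"ry": 0,"rz": 0,"claw": 0}
    - {"x": 0,"y": 0,"z": 0,"rx": 0,"ry": 0,"rz": 0,"claw": 0.2}
    - {"x": 0,"y": 0,"z": 0,"rx": 0,"ry": 0,"rz": 0,"claw": 0.2}

```text
t: 7.9
eef_pos: [0.5305, -0.1789, 0.1146]
ee_rot: [0.19, 0.982, -0.0, 0.001]
wrist_force: [0.5, 0.3, -0.2]
opening: 0.0456
gripper_force: 0.0
```

Request:
servo_tool:
  targets:
    - {"x": -0.2,"y": 0.1,"z": -0.3,"rx": 0,"ry": 0,"rz": 0,"claw": 0.2}
    - {"x": -0.2,"y": 0.1,"z": -0.3,"rx": 0,"ry": 0,"rz": 0,"claw": 1}
    - {"x": -0.2,"y": 0.1,"z": -0.3,"rx": 0,"ry": 0,"rz": 0,"claw": 1}
    - {"x": -0.2,"y": 0.1,"z": -0.3,"rx": 0,"ry": 0,"rz": 0,"claw": 1}
    - {"x": -0.2,"y": 0.1,"z": -0.3,"rx": 0,"ry": 0,"rz": 0,"claw": 1}
    - {"x": -0.2,"y": 0.1,"z": -0.3,"rx": 0,"ry": 0,"rz": 0,"claw": 1}

```text
t: 8.5
eef_pos: [0.528, -0.1773, 0.1106]
ee_rot: [0.19, 0.982, 0.0, 0.0]
wrist_force: [2.0, 4.2, 4.2]
opening: 0.0247
gripper_force: 30.0
```

Request:
servo_tool:
  targets:
    - {"x": 0,"y": 0.1,"z": 0.7,"rx": 0,"ry": 0,"rz": 0,"claw": 1}
    - {"x": 0,"y": 0.1,"z": 1.7,"rx": 0,"ry": 0,"rz": 0,"claw": 1}
    - {"x": 0,"y": 0.1,"z": 2.7,"rx": 0,"ry": 0,"rz": 0,"claw": 1}
    - {"x": 0,"y": 0.1,"z": 3.7,"rx": 0,"ry": 0,"rz": 0,"claw": 1}
    - {"x": 0,"y": 0.1,"z": 4.5,"rx": 0,"ry": 0,"rz": 0,"claw": 1}
    - {"x": 0,"y": 0.1,"z": 4.5,"rx": 0,"ry": 0,"rz": 0,"claw": 1}

```text
t: 9.1
eef_pos: [0.5276, -0.1768, 0.1565]
ee_rot: [0.19, 0.982, -0.0, 0.0]
wrist_force: [3.6, -0.3, -4.6]
opening: 0.0247
gripper_force: 30.0
```

Request:
servo_tool:
  targets:
    - {"x": 0,"y": 0,"z": 0.7,"rx": 0,"ry": 0,"rz": 0,"claw": 1}
    - {"x": 0,"y": 0,"z": 1.5,"rx": 0,"ry": 0,"rz": 0,"claw": 1}
    - {"x": 0,"y": 0,"z": 2.3,"rx": 0,"ry": 0,"rz": 0,"claw": 1}
    - {"x": 0,"y": 0,"z": 3.1,"rx": 0,"ry": 0,"rz": 0,"claw": 1}
    - {"x": 0,"y": 0,"z": 3.9,"rx": 0,"ry": 0,"rz": 0,"claw": 1}
    - {"x": 0,"y": 0,"z": 4.7,"rx": 0,"ry": 0,"rz": 0,"claw": 1}
    - {"x": 0,"y": 0,"z": 5.3,"rx": 0,"ry": 0,"rz": 0,"claw": 1}
    - {"x": 0,"y": 0,"z": 5.3,"rx": 0,"ry": 0,"rz": 0,"claw": 1}

```text
t: 9.9
eef_pos: [0.5275, -0.1766, 0.2091]
ee_rot: [0.19, 0.982, -0.0, 0.0]
wrist_force: [3.2, -1.1, -7.7]
opening: 0.0244
gripper_force: 30.0
```

Request:
servo_tool:
  targets:
    - {"x": 0,"y": 0,"z": 0.4,"rx": 0,"ry": 0,"rz": 0,"claw": 1}
    - {"x": 0,"y": 0,"z": 0.8,"rx": 0,"ry": 0,"rz": 0,"claw": 1}
    - {"x": 0,"y": 0,"z": 1.1,"rx": 0,"ry": 0,"rz": 0,"claw": 1}
    - {"x": 0,"y": 0,"z": 1.1,"rx": 0,"ry": 0,"rz": 0,"claw": 1}
    - {"x": 0,"y": 0,"z": 1.1,"rx": 0,"ry": 0,"rz": 0,"claw": 1}

```text
t: 10.4
eef_pos: [0.5275, -0.1766, 0.2193]
ee_rot: [0.19, 0.982, -0.0, -0.0]
wrist_force: [3.2, -1.8, -7.8]
opening: 0.0242
gripper_force: 30.0
```

Request:
servo_tool:
  targets:
    - {"x": 0,"y": 0,"z": 0.1,"rx": 0,"ry": 0,"rz": 0,"claw": 1}
    - {"x": 0,"y": 0,"z": 0.1,"rx": 0,"ry": 0,"rz": 0,"claw": 1}
    - {"x": 0,"y": 0,"z": 0.1,"rx": 0,"ry": 0,"rz": 0,"claw": 1}

```text
t: 10.7
eef_pos: [0.5275, -0.1766, 0.2202]
ee_rot: [0.19, 0.982, -0.0, -0.0]
wrist_force: [3.6, -0.4, -7.5]
opening: 0.0251
gripper_force: 30.0
```

Request:
servo_tool:
  targets:
    - {"x": 0,"y": 0,"z": 0.1,"rx": 0,"ry": 0,"rz": 0,"claw": 1}
    - {"x": 0,"y": 0,"z": 0.1,"rx": 0,"ry": 0,"rz": 0,"claw": 1}
    - {"x": 0,"y": 0,"z": 0.1,"rx": 0,"ry": 0,"rz": 0,"claw": 1}

```text
t: 11.0
eef_pos: [0.5275, -0.1765, 0.2209]
ee_rot: [0.19, 0.982, 0.0, -0.0]
wrist_force: [3.7, -1.7, -13.4]
opening: 0.0246
gripper_force: 30.0
```

The pull force has jumped to 13 N, so the mast is at its second stop. I'll hold still for a moment and hand in.

Request:
servo_tool:
  targets:
    - {"x": 0,"y": 0,"z": 0,"rx": 0,"ry": 0,"rz": 0,"claw": 1}
    - {"x": 0,"y": 0,"z": 0,"rx": 0,"ry": 0,"rz": 0,"claw": 1}
    - {"x": 0,"y": 0,"z": 0,"rx": 0,"ry": 0,"rz": 0,"claw": 1}

```text
t: 11.3
eef_pos: [0.5274, -0.1765, 0.2209]
ee_rot: [0.19, 0.982, 0.0, -0.0]
wrist_force: [4.8, -1.4, -16.9]
opening: 0.0244
gripper_force: 30.0
```

```bash
python3 -c "
from bench import *
o=get_obs(); print(o['eef_pos'],o['wrist_force'],o['opening']); print(finish_job())"
```

```text
[ 0.52740055 -0.17651748  0.22087695] [  4.84472405  -1.36509175 -16.88837933] 0.024360084507294225
the job is handed in; nothing more can be done
None
```

I turned the gain knob to the long mark, drew the mast up about 110 mm to its second stop (the pull jumped from 8 N to 17 N there) and handed in at 11.3 s with the head still gripped at 30 N; no verdict came back.

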